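# Latch a dosing cartridge, tug-test it and open its slide gate

## Task

Set the dosing cartridge into one of the two docks with its gate towards the dock's front (the robot's side), push it fully home, then tug it upwards to see that the catches hold: the dock's floating cradle must rise with it for a moment. The catches of one dock are worn and nobody knows which, so if the cartridge lifts free, seat and tug it in the other dock instead. Once it holds, let it settle back down, draw its slide gate out to the end stop and let go; keep the gate shut until then, and knock nothing over.

Things in the scene. Friction and masses are not known exactly. Their poses are not given: they have to be found in the camera images.
- cartridge: dosing cartridge, loose, 0.2 to 0.35 kg, 130 mm tall, upright. Origin: centre of its underside; z up, gate towards -x. Flange 40 (x) x 50 (y) x 12 mm; neck 40 x 36 to 32 mm height; gate housing 44 x 50 to 50 mm; glass hopper 38 wide to 92 mm; cap disc 42 wide to 100 mm; grip bar on top. Home: flange on the cradle floor under the hooks, 1.5 mm upward play
- cap (a point): on the grip bar of the cartridge's white cap, 117 mm above the cartridge's origin. The bar is 36 mm long (x) and 14 mm wide (y), from 100 to 130 mm height: pinch it across y
- tab (a point): on the gate's upright steel tab, moving with the gate. Gate shut: 76 mm in front (-x) of the cartridge's axis, 60 mm above its origin. The tab is 24 mm (x) x 12 mm (y), from 38 to 72 mm above the cartridge's origin; a tongue 10 mm wide and 4 mm thick joins it to the housing. Pinch it across y from above
- gate (a joint): how far (m) the slide gate is drawn out along the cartridge's -x: 0 shut, 0.035 at its end stop. Stiff by friction, about 2.5 N, it stays where it is left
- dock_a: one fixed dosing dock, aluminium, 120 x 130 mm: base, four posts, deck 72 mm above the table with a floating cradle in its middle; a plate on its back (+x) edge reaches 122 mm. Origin: centre of its underside; its front (-x) looks roughly to the robot. On the cradle two steel catches face each other across y; one dock's are worn under their hooks
- dock_b: the other fixed dosing dock, aluminium, 120 x 130 mm: base, four posts, deck 72 mm above the table with a floating cradle in its middle; a plate on its back (+x) edge reaches 122 mm. Origin: centre of its underside; its front (-x) looks roughly to the robot. On the cradle two steel catches face each other across y; one dock's are worn under their hooks
- seat_a (a point): centre of the floor of dock_a's cradle, 80 mm above the table when down; x back, y left, z up as the dock. Open pocket 44 mm (x, flaring to 52) by 58 mm (y), walls 29 mm high. From each y side a sprung catch 20 mm wide slopes in from 27 mm off centre at 29 mm height to a hook 20.5 mm off centre, underside at 13.5 mm; it yields outwards 8 mm
- seat_b (a point): centre of the floor of dock_b's cradle, 80 mm above the table when down; x back, y left, z up as the dock. Open pocket 44 mm (x, flaring to 52) by 58 mm (y), walls 29 mm high. From each y side a sprung catch 20 mm wide slopes in from 27 mm off centre at 29 mm height to a hook 20.5 mm off centre, underside at 13.5 mm; it yields outwards 8 mm
- cradle_a (a joint): rise (m) of dock_a's 0.5 kg floating cradle: 0 down, 0.010 stop. Good catches take 6 to 15 N of push to snap over the cartridge's flange and then do not let go: pulled up with 8 to 11 N (plus its weight) it lifts the cradle. Worn catches let it in and out below 4 N, the cradle staying down
- cradle_b (a joint): rise (m) of dock_b's 0.5 kg floating cradle: 0 down, 0.010 stop. Good catches take 6 to 15 N of push to snap over the cartridge's flange and then do not let go: pulled up with 8 to 11 N (plus its weight) it lifts the cradle. Worn catches let it in and out below 4 N, the cradle staying down
- beaker: bystander: open glass beaker, 54 mm across, 65 mm tall, origin under its centre
- weight: bystander: steel calibration weight with a knob, 34 mm across, 56 mm tall, origin under its centre
- jar: bystander: amber jar, 52 mm across, 70 mm tall, origin under its centre
- flask: bystander: glass bottle, 52 mm across, 90 mm tall, origin under its centre
- funnel: bystander: glass funnel standing on its mouth, 48 mm across, 65 mm tall, origin under its centre
Things that resemble listed ones, but are neither listed nor needed, are in the scene too. What is shaped like the cartridge but green or purple is not meant. What is shaped like the dock_a but blue is not meant.

How it is judged:
By the outcome, as a careful person would: the job done as asked, in the order asked, and still so for the second after the job is handed in, with the robot touching nothing.
It also fails if it takes over 64 s, if anything falls off the work surface, if the arm or the gripper's body presses on something with over 40 N, if the wrist force passes 120 N, or if a joint passes its speed limit or range.

## Robot

A 6-joint arm with a two-finger parallel gripper is mounted at the origin on the work surface. World frame = base frame: x ahead of the robot, y to its left, z up, the work surface at z = 0. Lengths are in m, angles in rad, forces in N, time in s.
With the tool pointing down it reaches from about 0.425 to 0.95 m from the base axis. Payload 3.5 kg.
Tool frame: the origin (TCP) lies midway between the tips of the shut fingers; the grasp point (between the pads) lies ctrl.hold_point_z behind it (ctrl.hold_point_z is the distance from the TCP to the grasp point, in m); z points along the fingers, x is the direction in which the jaws open and shut, and the axes are right-handed (so a half turn about z gives the same grasp; the last joint's range is limited). The gripper opens to 85 mm and grips with 20 to 120 N. Pads are 22 mm wide; open, the fingers measure 114 mm over their backs; the gripper's body (76 mm by 85 mm) begins 54 mm behind the grasp point. The pads swing forward as they close: fully open they stand 13 mm farther back than shut.
Start: joints at [-1.487, 0.286, 1.577, -0, 1.279, -0.15], TCP at [0.156, -0.657, 0.231] pointing down, gripper open.
Joint ranges: [-2.77, 2.77], [-0.9, 2.22], [0.21, 2.48], [-1.53, 4.67], [0.24, 2.81], [-2.84, 2.84]. Speed limits (rad/s): [2.79, 2.79, 3.14, 3.14, 3.14, 3.14].

## Interface

Orientations are given as a unit quaternion [x, y, z, w].
In Python, from plant import ctrl gives the robot as it stands.
- The arm moves only by the tool step_arm, never from a script. Its arguments are lists of equal length, an entry for each row: "gripper": the gripper's target within -1 to 1 (shut at 1, half-way at 0, fully open at -1); "linear": the shift along the tool's x, y, z in m, a list of three; "delta_rot": the turn, a rotation vector about the tool's x, y, z in degrees, a list of three. A call has 1 to 20 rows; each row is the pose to reach, as a shift and turn from the pose commanded when the call began, along the tool's axes at that moment; what a row does not reach only later rows make up. A row lasts 1/8 s, in which the tool goes at most 62.5 mm and 10.7 degrees, less where a joint would pass 70% of its speed; a pose out of reach is approached as far as the arm can. A call with a gripper value outside its range is refused whole. The fingers move at their own pace and stop on an object; "grip_force" is the grip in N (left out, the last holds). Time passes only in rows, so rows that repeat a pose let the fingers close. It gives the time, the measured TCP pose, the force and the opening at its end, in the units of the state.
- ctrl.get_state(): the state, without advancing time (a new reading comes with each control period).
- ctrl.read_camera(name): name is "side" or "top" or "wrist"; returns a dict with "frame" (400x640x3 uint8, red, green, blue), "fx", "fy", "cx", "cy" (pixels), "view" (4x4, takes a point from world to camera coordinates). Camera axes: x right, y down, z forward; pixel columns grow to the right and rows downward; lengths in m; the calibration is good to about 2 mm. A picture is of the moment at which its call begins. There is no depth.
- ctrl.sign_off(): hands the job in, once; it reports no verdict.
The state is a dict: "time": time; "qpos": joint angles; "dq": joint speeds; "joint_efforts": joint torques, N m; "eef_pos": TCP position; "tcp_rot": TCP orientation; "contact_force": force on the tool from outside, world axes, zero at the start; "wrist_torque": the same for the moment, N m; "opening": opening from 0.0 (shut) to 1.0 (fully open).
Only numpy, scipy, OpenCV 4.12 (cv2) and the standard library are available. Lean on these libraries where they do the work, as an engineer would, in place of code of your own. Each camera call takes 0.05 s, during which the arm holds its last target. There are 200 camera calls.

## Working session

There is one attempt and no reset: what is moved stays moved. The work goes in short steps, Python scripts to look and compute and a tool call to move; the robot and the scene stay as the last step left them, time stands still between calls to the robot, and variables do not carry over. Pictures are saved under pics/ and viewed, on a budget of 10 in all, crops included, one or two more only if the job needs it, and the job is handed in when it is done.

Besides the shell and the picture viewer there is one more tool, called after "Emit:" as a command line: name --argument value ..., lists and objects as JSON in quotes. step_arm: Moves the arm, as the interface text tells. Its arguments: {"type":"object","properties":{"gripper":{"type":"array"},"linear":{"type":"array"},"delta_rot":{"type":"array"},"grip_force":{"type":"number"}},"required":["gripper","linear","delta_rot"]}

```bash
mkdir -p pics; ls
python3 - <<'E'
from plant import ctrl
import cv2,numpy as np
s=ctrl.get_state();print(s, ctrl.hold_point_z)
for n in("top","side"):
    c=ctrl.read_camera(n);cv2.imwrite(f"pics/{n}0.png",c["frame"][:,:,::-1])
    print(n,c["fx"],c["fy"],c["cx"],c["cy"],c["view"].round(4).tolist())
E
```

```text
pics
{'time': 0.0, 'qpos': array([-1.48702653e+00,  2.87147410e-01,  1.57818912e+00,  7.35289406e-06,
        1.27857294e+00, -1.49989553e-01]), 'dq': array([ 3.55226586e-05,  1.68604401e-03,  1.95509189e-03,  1.60479608e-03,
       -1.04410236e-03,  6.24448547e-04]), 'joint_efforts': array([ 2.62384128e-04, -4.05982947e+01, -2.92625070e+01, -9.63543562e-05,
        5.84950758e-03, -7.34105043e-06]), 'eef_pos': array([ 0.15633642, -0.65597263,  0.22995278]), 'tcp_rot': array([ 0.78473962, -0.61982448, -0.00078898, -0.00084819]), 'contact_force': array([-0.00546247,  0.48902693, -0.05674958]), 'wrist_torque': array([ 0.04875003, -0.02820633,  0.01088969]), 'opening': 0.9968850263331299} 0.0187
top 510.8570686992518 510.8570686992518 327.98216637268837 199.08606968713048 [[0.0271, -0.9996, -0.0038, 0.1133], [-0.9966, -0.0267, -0.0774, 0.5121], [0.0773, 0.0059, -0.997, 1.3593], [0.0, 0.0, 0.0, 1.0]]
side 366.1779767930899 366.1779767930899 314.6102790030249 200.2763574566528 [[-0.679, -0.7338, 0.0229, 0.4387], [-0.4512, 0.3925, -0.8015, 0.2888], [0.5791, -0.5545, -0.5976, 0.9327], [0.0, 0.0, 0.0, 1.0]]
```

View pics/top0.png

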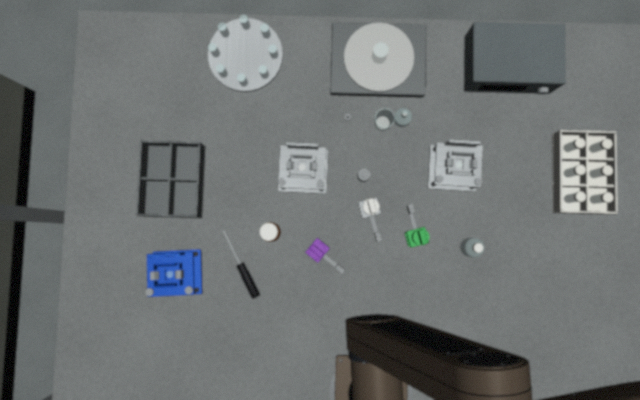

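View pics/side0.png

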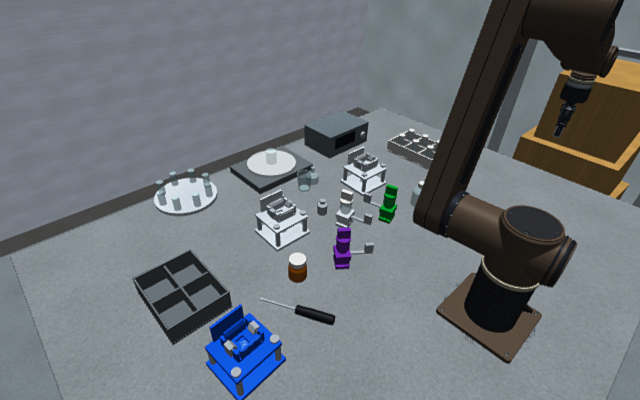

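Top: white cartridge at about (370,207), with its tab at (378,238). The grey docks are at (303,167) and (457,165), the weight is at (364,175), and the purple and green decoys are nearby. The side view agrees. Next I'll measure from enlarged crops.

```bash
cat > h.py <<'E'
import numpy as np, cv2
from plant import ctrl
from scipy.spatial.transform import Rotation as R
def ray(c,u,v,z):
    V=c["view"]; Rm=V[:3,:3]; o=-Rm.T@V[:3,3]
    d=Rm.T@np.array([(u-c["cx"])/c["fx"],(v-c["cy"])/c["fy"],1])
    return o+d*(z-o[2])/d[2]
def proj(c,p):
    q=c["view"][:3,:3]@np.asarray(p)+c["view"][:3,3]
    return np.array([c["fx"]*q[0]/q[2]+c["cx"],c["fy"]*q[1]/q[2]+c["cy"]])
def totool(v,s=None):
    s=s or ctrl.get_state(); return R.from_quat(s["tcp_rot"]).inv().apply(v)
E
python3 - <<'E'
from h import *
c=ctrl.read_camera("top");f=c["frame"]
bgr=f[:,:,::-1]
a=cv2.resize(bgr[190:245,345:395],None,fx=8,fy=8,interpolation=cv2.INTER_CUBIC)
b=cv2.resize(bgr[135:200,270:335],None,fx=6,fy=6,interpolation=cv2.INTER_CUBIC)
d=cv2.resize(bgr[135:200,425:490],None,fx=6,fy=6,interpolation=cv2.INTER_CUBIC)
o=np.zeros((440+390,780,3),np.uint8);o[:440,:400]=a;o[440:,:390]=b;o[440:,390:]=d
cv2.imwrite("pics/crops.png",cv2.resize(o,None,fx=.72,fy=.72,interpolation=cv2.INTER_AREA))
for n,u,v,z in [("cap",370,207,.13),("tab",378,239,.072),("dA",303,167,.08),("dB",457,165,.08),("weight",364,175,.056),("purple",317,250,.13),("green",417,237,.13),("beak",384,120,.065),("fun",402,117,.065),("jar",269,232,.07),("flask",474,247,.09)]:
    print(n,ray(c,u,v,z).round(3))
E
```

```text
cap [0.483 0.022 0.13 ]
tab [ 0.405 -0.005  0.072]
dA [0.586 0.194 0.08 ]
dB [ 0.602 -0.205  0.08 ]
weight [0.572 0.034 0.056]
purple [0.374 0.15  0.13 ]
green [ 0.412 -0.096  0.13 ]
beak [ 0.719 -0.015  0.065]
fun [ 0.728 -0.063  0.065]
jar [0.415 0.277 0.07 ]
flask [ 0.391 -0.248  0.09 ]
```

View pics/crops.png

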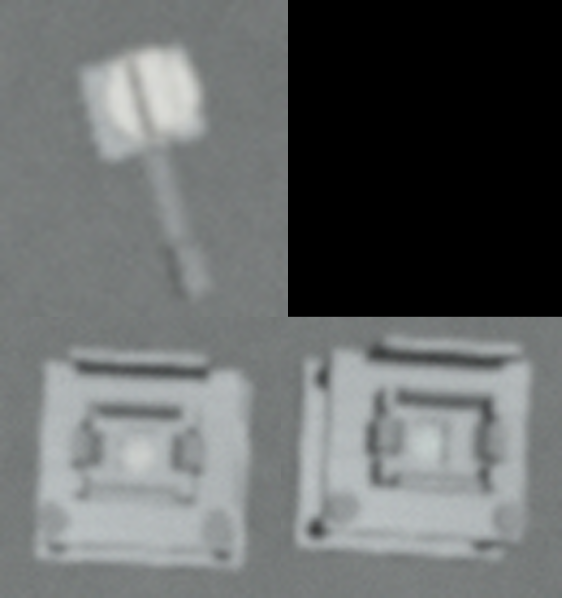

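The crop shows the cartridge's gate pointing down and right, a yaw of about 15°. Both docks are nearly square to the world axes, with their back plates on the +x edge. I'll move above the cartridge at a safe height, arcing around the minimum reach.

Emit:
step_arm --gripper '[-1, -1, -1, -1, -1, -1, -1, -1, -1, -1, -1, -1, -1, -1, -1, -1, -1, -1]' --linear '[[-0.03, -0.05, -0.005], [-0.06, -0.1, -0.02], [-0.09, -0.15, -0.02], [-0.12, -0.2, -0.02], [-0.15, -0.25, -0.02], [-0.188, -0.316, -0.02], [-0.24, -0.337, -0.02], [-0.29, -0.357, -0.02], [-0.34, -0.377, -0.02], [-0.39, -0.397, -0.02], [-0.44, -0.417, -0.02], [-0.49, -0.437, -0.02], [-0.54, -0.457, -0.02], [-0.57, -0.47, -0.02], [-0.584, -0.475, -0.02], [-0.584, -0.475, -0.02], [-0.584, -0.475, -0.02], [-0.584, -0.475, -0.02]]' --delta_rot '[[0, 0, 0], [0, 0, 0], [0, 0, 0], [0, 0, 0], [0, 0, 0], [0, 0, 0], [0, 0, 0], [0, 0, -2], [0, 0, -2], [0, 0, -2], [0, 0, -2], [0, 0, -2], [0, 0, -2], [0, 0, -2], [0, 0, -2], [0, 0, -2], [0, 0, -2], [0, 0, -2]]'

```text
time: 2.4
eef_pos: [0.4832, 0.0204, 0.2513]
tcp_rot: [0.795, -0.607, 0.0, 0.0]
contact_force: [-0.4, 0.0, -0.5]
opening: 0.997
```

Run:
```python
from h import *
c=ctrl.read_camera("wrist");cv2.imwrite("pics/w1.png",c["frame"][:,:,::-1]); s=ctrl.get_state()
print(s["time"],s["eef_pos"],s["tcp_rot"],s["qpos"],s["contact_force"])
V=c["view"];print(c["fx"],"campos",-V[:3,:3].T@V[:3,3],V[:3,:3].round(3).tolist())
for p in [(.483,.022,.13),(.405,-.005,.072),(.586,.194,.08)]: print(proj(c,p))
```

```text
2.45 [0.4831916  0.02051866 0.2513223 ] [ 7.94932080e-01 -6.06698424e-01  4.18793331e-05  9.29704843e-05] [-1.67629161e-01 -1.63038435e-01  2.01161629e+00 -2.11668778e-04
  1.29302725e+00  1.13623028e+00] [-0.04063983 -0.02646689 -0.09279683]
345.708724908008 campos [0.54906629 0.03763074 0.39446554] [[0.263, -0.965, 0.0], [-0.928, -0.253, 0.272], [-0.263, -0.072, -0.962]]
[313.66983106 187.14575152]
[319.7470938  251.50489497]
[143.33411148  -0.197428  ]
```

View pics/w1.png

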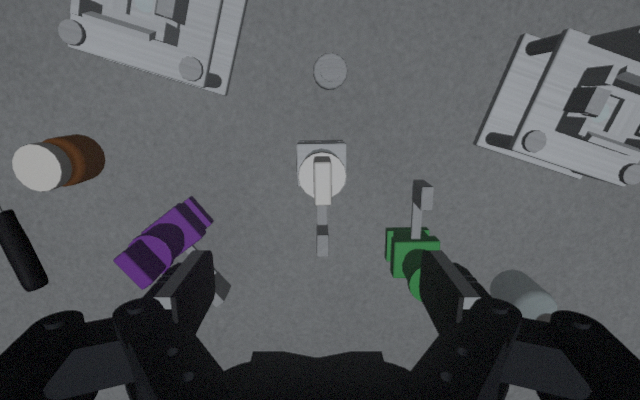

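The wrist view shows the bar top at about (322,181), the tab at (322,240), the weight at (330,71), and the decoys purple at (165,245) and green at (412,250). The jaw axis is already square to the bar.

Run:
```python
from h import *
c=ctrl.read_camera("wrist");s=ctrl.get_state()
g=cv2.cvtColor(c["frame"],cv2.COLOR_RGB2GRAY)
for v in (150,154,158,165,172,180,190,200,206,212,220,228,234,240,248,256): print(v,g[v,296:350:2].tolist())
for u,v,z in [(322.5,181,.13),(322,232,.072)]:
    p=ray(c,u,v,z); print(p, totool(p-s["eef_pos"],s), proj(c,p))
t=ctrl.read_camera("top")
print(cv2.cvtColor(t["frame"],cv2.COLOR_RGB2GRAY)[205,355:390].tolist())
```

```text
150 [108, 145, 148, 149, 148, 148, 145, 146, 140, 111, 103, 97, 97, 97, 100, 100, 109, 131, 147, 145, 148, 146, 146, 144, 145, 106, 104]
154 [100, 148, 148, 147, 148, 150, 114, 86, 115, 154, 163, 168, 172, 170, 171, 169, 162, 157, 105, 97, 140, 148, 148, 146, 145, 117, 102]
158 [94, 142, 145, 144, 137, 111, 165, 170, 171, 107, 70, 71, 73, 68, 70, 73, 70, 138, 170, 170, 168, 119, 142, 148, 142, 119, 108]
165 [96, 148, 114, 164, 170, 170, 169, 170, 171, 140, 168, 170, 171, 170, 171, 171, 168, 150, 160, 173, 171, 171, 169, 166, 140, 116, 104]
172 [111, 125, 169, 169, 170, 169, 172, 171, 172, 133, 168, 172, 173, 170, 170, 170, 169, 153, 162, 172, 170, 170, 171, 171, 170, 122, 108]
180 [108, 130, 170, 172, 169, 169, 171, 171, 170, 137, 168, 170, 171, 171, 173, 171, 171, 152, 160, 169, 171, 171, 171, 170, 169, 113, 109]
190 [108, 108, 109, 112, 155, 169, 171, 170, 171, 139, 166, 170, 171, 168, 172, 168, 170, 155, 161, 171, 170, 170, 143, 111, 109, 109, 109]
200 [108, 112, 112, 111, 109, 110, 105, 108, 107, 106, 162, 170, 171, 169, 169, 170, 169, 152, 107, 109, 114, 112, 114, 108, 111, 105,
[... 723 characters left out ...]
08, 109, 107, 106, 109, 95, 126, 127, 125, 127, 127, 105, 105, 111, 109, 106, 108, 106, 112, 111, 108, 106]
248 [105, 104, 106, 107, 108, 109, 109, 109, 106, 104, 105, 124, 122, 127, 129, 129, 111, 107, 112, 109, 102, 105, 108, 106, 108, 114, 109]
256 [104, 108, 107, 105, 107, 106, 106, 105, 111, 103, 104, 118, 119, 117, 117, 118, 109, 110, 111, 110, 105, 103, 111, 109, 108, 109, 109]
[0.48964711 0.01671432 0.13      ] [ 0.0055043  -0.00518402  0.12133397] [322.5 181. ]
[ 0.42606669 -0.00142891  0.072     ] [0.00621479 0.06092799 0.17933693] [322. 232.]
[75, 80, 71, 66, 63, 75, 77, 71, 53, 52, 55, 54, 57, 52, 58, 59, 55, 59, 59, 63, 62, 61, 64, 61, 61, 64, 60, 64, 63, 65, 64, 66, 66, 64, 67]
```

The bar top spans columns 314–331 and rows 160–204, which matches 14 x 36 mm at z = 0.13. The grasp target is about (0.489, 0.0165). I'll descend with TCP z about 0.103 so the tips clear the cap disc, then grip and lift.

Emit:
step_arm --gripper '[0, 0, 0, 0, 0, 0, 0, 0, 1, 1, 1, 1, 1, 1]' --linear '[[0.0055, -0.0045, 0.03], [0.0055, -0.0045, 0.08], [0.0055, -0.0045, 0.12], [0.0055, -0.0045, 0.14], [0.0055, -0.0045, 0.148], [0.0055, -0.0045, 0.148], [0.0055, -0.0045, 0.148], [0.0055, -0.0045, 0.148], [0.0055, -0.0045, 0.148], [0.0055, -0.0045, 0.148], [0.0055, -0.0045, 0.148], [0.0055, -0.0045, 0.148], [0.0055, -0.0045, 0.148], [0.0055, -0.0045, 0.148]]' --delta_rot '[[0, 0, 0], [0, 0, 0], [0, 0, 0], [0, 0, 0], [0, 0, 0], [0, 0, 0], [0, 0, 0], [0, 0, 0], [0, 0, 0], [0, 0, 0], [0, 0, 0], [0, 0, 0], [0, 0, 0], [0, 0, 0]]' --grip_force 60

```text
time: 4.3
eef_pos: [0.4896, 0.0174, 0.1039]
tcp_rot: [0.795, -0.606, 0.001, -0.0]
contact_force: [1.3, 0.2, 5.3]
opening: 0.154
```

Run:
```python
from h import *
s=ctrl.get_state();print(s["eef_pos"],s["tcp_rot"],s["contact_force"],s["wrist_torque"],s["opening"]*85)
```

```text
[0.48956884 0.01738729 0.10393765] [ 7.95430551e-01 -6.06044358e-01  5.72236411e-04 -3.83268497e-04] [1.28234985 0.22255344 5.26116107] [ 0.15003794 -0.06089714 -0.00417643] 13.104573738616908
```

Gripped, at 13 mm opening. I'll lift and move to a standoff in front of the left dock, turning towards the dock's yaw.

Emit:
step_arm --gripper '[1, 1, 1, 1, 1, 1, 1, 1, 1, 1, 1, 1, 1]' --linear '[[0, 0, -0.02], [0, 0, -0.06], [0, 0, -0.11], [0, 0, -0.15], [-0.03, -0.008, -0.157], [-0.06, -0.0165, -0.157], [-0.09, -0.025, -0.157], [-0.12, -0.033, -0.157], [-0.14, -0.0385, -0.157], [-0.1475, -0.0406, -0.157], [-0.1475, -0.0406, -0.157], [-0.1475, -0.0406, -0.157], [-0.1475, -0.0406, -0.157]]' --delta_rot '[[0, 0, 0], [0, 0, 0], [0, 0, 0], [0, 0, 0], [0, 0, 4], [0, 0, 8], [0, 0, 12], [0, 0, 15], [0, 0, 17], [0, 0, 17], [0, 0, 17], [0, 0, 17], [0, 0, 17]]'

```text
time: 5.92
eef_pos: [0.489, 0.1697, 0.2603]
tcp_rot: [-0.697, 0.717, -0.0, -0.0]
contact_force: [-0.4, -0.4, -2.5]
opening: 0.155
```

Run:
```python
from h import *
c=ctrl.read_camera("wrist");cv2.imwrite("pics/w2.png",c["frame"][:,:,::-1]); s=ctrl.get_state()
np.savez("w2.npz",**c)
print(s["time"],s["eef_pos"],s["tcp_rot"],s["contact_force"],s["wrist_torque"],s["opening"])
```

```text
5.975 [0.48906033 0.16979647 0.26033825] [-6.96820481e-01  7.17245573e-01 -6.55530096e-05 -4.21129650e-05] [ 0.06958364  0.28730368 -2.90503592] [-0.03587077 -0.00446931  0.02089345] 0.14793882451741644
```

View pics/w2.png

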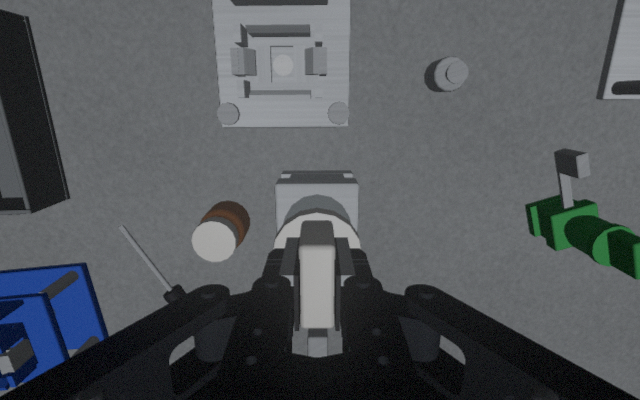

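The wrist view shows the left dock with its front deck corners at about (222,127) and (349,126), catches at (243,61) and (316,61), and the seat centre at about (283,65). The cartridge hangs straight, with its gate towards the robot. I'll cast rays for the dock pose, using the edges.

Run:
```python
from h import *
c=dict(np.load("w2.npz"))
g=cv2.cvtColor(c["frame"],cv2.COLOR_RGB2GRAY).astype(float)
# front deck edge: strong vertical gradient around row 126
def edgeV(u,a,b): 
    col=cv2.GaussianBlur(g,(5,5),0)[a:b,u]; return a+np.argmax(np.abs(np.diff(col)))+.5
def edgeH(v,a,b):
    r=cv2.GaussianBlur(g,(5,5),0)[v,a:b]; return a+np.argmax(np.abs(np.diff(r)))+.5
us=range(245,325,8); F=np.array([ray(c,u,edgeV(u,115,137),.072) for u in us])
vs=range(15,100,8)
L=np.array([ray(c,edgeH(v,205,232),v,.072) for v in vs]);Rr=np.array([ray(c,edgeH(v,338,362),v,.072) for v in vs])
print(F.round(4)[::3],L.round(4)[::3],Rr.round(4)[::3])
pf=np.polyfit(F[:,1],F[:,0],1);print("yaw front",-np.degrees(np.arctan(pf[0])))
for e in(L,Rr):print("yaw side",np.degrees(np.arctan(np.polyfit(e[:,0],e[:,1],1)[0])),np.median(e[:,1]))
print("circle",ray(c,283,65,.08), "catches",ray(c,243,61,.109),ray(c,316,61,.109))
print("width",np.median(L[:,1])-np.median(Rr[:,1]))
```

```text
[[0.5334 0.2349 0.072 ]
 [0.5327 0.2123 0.072 ]
 [0.532  0.1897 0.072 ]
 [0.5323 0.167  0.072 ]] [[0.6291 0.254  0.072 ]
 [0.6099 0.2544 0.072 ]
 [0.5901 0.2557 0.072 ]
 [0.5695 0.2561 0.072 ]] [[0.6257 0.1361 0.072 ]
 [0.6065 0.1361 0.072 ]
 [0.5867 0.1371 0.072 ]
 [0.5661 0.1372 0.072 ]]
yaw front -0.9979782948459393
yaw side -1.6800224096012237 0.25544474740065565
yaw side -1.1943582962398749 0.1370707898425521
circle [0.58597844 0.19533235 0.08      ] catches [0.58732803 0.22447773 0.109     ] [0.58563224 0.16631595 0.109     ]
width 0.11837395755810354
```

Run:
```python
from h import *
c=dict(np.load("w2.npz"))
g=cv2.GaussianBlur(cv2.cvtColor(c["frame"],cv2.COLOR_RGB2GRAY),(3,3),0)
for u in (285,300,318,335,345): print(u,g[164:200,u].tolist())
for z,h,vs in((.2066,.022,(182,184,186)),(.1566,.02,(170,172,174))):
    for v in vs:
        p=ray(c,317.5,v,z); print(z,v,p.round(4),"axis x minus TCP:",(p[0]-h-.48906).round(4),(ray(c,276,183,.2066)+ray(c,358,183,.2066))[1].round(4)/2-.1698)
```

```text
285 [113, 112, 110, 109, 109, 106, 94, 79, 73, 90, 124, 145, 146, 127, 95, 75, 71, 72, 78, 96, 122, 139, 144, 146, 148, 148, 147, 147, 147, 147, 146, 146, 145, 146, 148, 149]
300 [106, 106, 107, 108, 109, 105, 92, 77, 74, 77, 75, 71, 71, 70, 69, 70, 71, 72, 78, 97, 124, 138, 143, 146, 148, 148, 148, 148, 147, 147, 146, 146, 146, 142, 132, 116]
318 [108, 108, 107, 107, 106, 103, 92, 80, 75, 75, 73, 71, 70, 69, 70, 71, 72, 73, 78, 98, 125, 140, 143, 145, 145, 145, 146, 146, 147, 141, 123, 105, 97, 95, 96, 98]
335 [105, 106, 107, 107, 107, 103, 89, 76, 74, 75, 74, 71, 70, 71, 70, 70, 71, 71, 77, 100, 126, 140, 143, 145, 145, 146, 147, 147, 147, 146, 146, 146, 145, 145, 144, 136]
345 [108, 106, 105, 104, 105, 101, 88, 76, 83, 110, 135, 144, 136, 111, 84, 71, 70, 71, 77, 101, 127, 140, 143, 143, 143, 144, 145, 145, 146, 146, 145, 144, 144, 145, 147, 148]
0.2066 182 [0.51   0.1676 0.2066] axis x minus TCP: -0.0011 -0.0019000000000000128
0.2066 184 [0.5088 0.1676 0.2066] axis x minus TCP: -0.0023 -0.0019000000000000128
0.2066 186 [0.5076 0.1677 0.2066] axis x minus TCP: -0.0035 -0.0019000000000000128
0.1566 170 [0.5069 0.1675 0.1566] axis x minus TCP: -0.0022 -0.0019000000000000128
0.1566 172 [0.5054 0.1676 0.1566] axis x minus TCP: -0.0036 -0.0019000000000000128
0.1566 174 [0.5039 0.1676 0.1566] axis x minus TCP: -0.0051 -0.0019000000000000128
```

The cartridge axis measures at (0.4868, 0.1677) with the same camera as the seat, (0.5863, 0.1955), so the relative shift is (0.0995, 0.0277). I'll go over the seat and down to the catches.

Emit:
step_arm --gripper '[1, 1, 1, 1, 1, 1, 1, 1, 1, 1]' --linear '[[-0.012, -0.04, 0], [-0.024, -0.075, 0], [-0.0306, -0.0987, 0], [-0.0306, -0.0987, 0], [-0.0306, -0.0987, 0.015], [-0.0306, -0.0987, 0.03], [-0.0306, -0.0987, 0.042], [-0.0306, -0.0987, 0.05], [-0.0306, -0.0987, 0.056], [-0.0306, -0.0987, 0.056]]' --delta_rot '[[0, 0, 0], [0, 0, 0], [0, 0, 0], [0, 0, 0], [0, 0, 0], [0, 0, 0], [0, 0, 0], [0, 0, 0], [0, 0, 0], [0, 0, 0]]'

```text
time: 7.22
eef_pos: [0.5888, 0.1982, 0.2048]
tcp_rot: [-0.697, 0.717, -0.0, 0.0]
contact_force: [0.5, -0.5, -1.2]
opening: 0.147
```

Run:
```python
from h import *
c=ctrl.read_camera("wrist");cv2.imwrite("pics/w3.png",c["frame"][:,:,::-1]); s=ctrl.get_state()
print(s["time"],s["eef_pos"],s["contact_force"],s["wrist_torque"],s["opening"])
```

```text
7.275 [0.58873807 0.19824554 0.20473378] [-0.64591792 -0.64847248 -0.1606378 ] [-0.13091021  0.0301056  -0.00527931] 0.15078630017781586
```

View pics/w3.png

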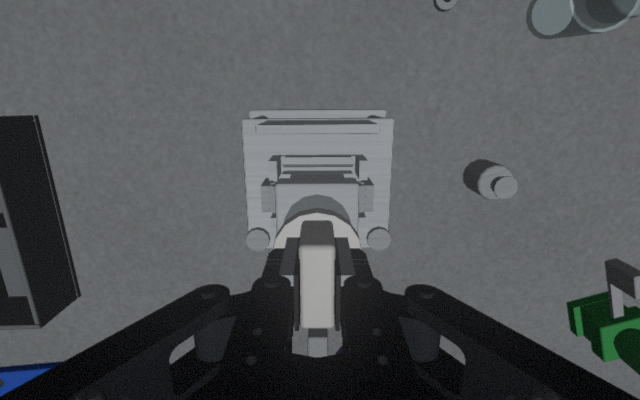

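The cartridge sits centred between the catches (pixel gaps about equal, 262–373 around 276–358), with light contact. Now I'll push home gently.

Emit:
step_arm --gripper '[1, 1, 1, 1]' --linear '[[0, 0, 0.003], [0, 0, 0.006], [0, 0, 0.008], [0, 0, 0.008]]' --delta_rot '[[0, 0, 0], [0, 0, 0], [0, 0, 0], [0, 0, 0]]' --grip_force 80

```text
time: 7.78
eef_pos: [0.5888, 0.1982, 0.1959]
tcp_rot: [-0.697, 0.717, -0.0, 0.0]
contact_force: [0.5, -0.4, -0.3]
opening: 0.15
```

Emit:
step_arm --gripper '[1, 1, 1, 1]' --linear '[[0, 0, 0.003], [0, 0, 0.006], [0, 0, 0.008], [0, 0, 0.008]]' --delta_rot '[[0, 0, 0], [0, 0, 0], [0, 0, 0], [0, 0, 0]]'

```text
time: 8.28
eef_pos: [0.5881, 0.1982, 0.1876]
tcp_rot: [-0.697, 0.717, 0.0, -0.001]
contact_force: [0.3, -0.7, -2.6]
opening: 0.145
```

Emit:
step_arm --gripper '[1, 1, 1, 1]' --linear '[[0, 0, 0.002], [0, 0, 0.004], [0, 0, 0.005], [0, 0, 0.005]]' --delta_rot '[[0, 0, 0], [0, 0, 0], [0, 0, 0], [0, 0, 0]]'

```text
time: 8.78
eef_pos: [0.5884, 0.1983, 0.184]
tcp_rot: [-0.697, 0.717, 0.0, 0.0]
contact_force: [-2.8, 0.5, 4.0]
opening: 0.15
```

Emit:
step_arm --gripper '[1, 1, 1]' --linear '[[0, 0, 0.001], [0, 0, 0.002], [0, 0, 0.002]]' --delta_rot '[[0, 0, 0], [0, 0, 0], [0, 0, 0]]'

```text
time: 9.15
eef_pos: [0.5887, 0.1984, 0.1839]
tcp_rot: [-0.697, 0.717, -0.0, 0.0]
contact_force: [-3.1, -1.0, 10.1]
opening: 0.15
```

Emit:
step_arm --gripper '[1, 1, 1]' --linear '[[0, 0, -0.002], [0, 0, -0.004], [0, 0, -0.005]]' --delta_rot '[[0, 0, 0], [0, 0, 0], [0, 0, 0]]'

```text
time: 9.52
eef_pos: [0.588, 0.1981, 0.1849]
tcp_rot: [-0.697, 0.717, 0.0, -0.001]
contact_force: [-0.4, 0.3, -2.6]
opening: 0.149
```

Emit:
step_arm --gripper '[1, 1, 1, 1]' --linear '[[0, 0, -0.001], [0, 0, -0.003], [0, 0, -0.004], [0, 0, -0.004]]' --delta_rot '[[0, 0, 0], [0, 0, 0], [0, 0, 0], [0, 0, 0]]'

```text
time: 10.02
eef_pos: [0.5878, 0.1981, 0.1889]
tcp_rot: [-0.697, 0.717, 0.001, -0.001]
contact_force: [1.7, -0.5, -12.1]
opening: 0.148
```

Pulling takes about 9.4 N beyond the weight, so this dock seems to hold and lift its cradle. I'll raise it slightly more to confirm it isn't a worn catch slipping.

Emit:
step_arm --gripper '[1, 1, 1, 1]' --linear '[[0, 0, -0.001], [0, 0, -0.002], [0, 0, -0.003], [0, 0, -0.003]]' --delta_rot '[[0, 0, 0], [0, 0, 0], [0, 0, 0], [0, 0, 0]]'

```text
time: 10.52
eef_pos: [0.588, 0.1981, 0.1932]
tcp_rot: [-0.697, 0.717, 0.0, -0.001]
contact_force: [-0.1, -1.7, -11.7]
opening: 0.146
```

Run:
```python
from h import *
c=ctrl.read_camera("wrist");f=c["frame"][:,:,::-1]
old=cv2.imread("pics/w3.png")
a=[cv2.resize(x[100:250,235:400],None,fx=2.4,fy=2.4,interpolation=cv2.INTER_CUBIC) for x in (old,f)]
cv2.imwrite("pics/w4.png",np.hstack(a)); s=ctrl.get_state()
print(s["time"],s["eef_pos"],s["contact_force"])
```

```text
10.575 [0.58807124 0.19813092 0.19323107] [  0.07038707   0.10663661 -11.77049872]
```

View pics/w4.png

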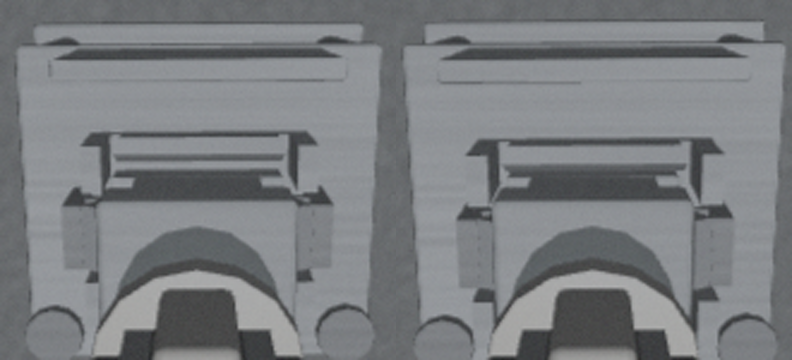

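The force is steady at about 9 N beyond the weight over another 4 mm, with no release. In the image the cradle walls grew 9% against the deck's 5%, so the cradle rose with the cartridge. I'll settle it down, release and lift off.

Emit:
step_arm --gripper '[1, 1, 1, 1, 1, 1, 1]' --linear '[[0, 0, 0.002], [0, 0, 0.004], [0, 0, 0.006], [0, 0, 0.008], [0, 0, 0.0095], [0, 0, 0.01], [0, 0, 0.01]]' --delta_rot '[[0, 0, 0], [0, 0, 0], [0, 0, 0], [0, 0, 0], [0, 0, 0], [0, 0, 0], [0, 0, 0]]'

```text
time: 11.45
eef_pos: [0.59, 0.1986, 0.1854]
tcp_rot: [-0.697, 0.717, -0.001, 0.002]
contact_force: [0.3, 0.1, -2.6]
opening: 0.146
```

Emit:
step_arm --gripper '[0.4, 0.2, 0, 0, 0, 0, 0, 0, 0, 0]' --linear '[[0, 0, 0], [0, 0, 0], [0, 0, 0], [0, 0, 0], [0, 0, -0.01], [0, 0, -0.03], [0, 0, -0.05], [0, 0, -0.07], [0, 0, -0.08], [0, 0, -0.08]]' --delta_rot '[[0, 0, 0], [0, 0, 0], [0, 0, 0], [0, 0, 0], [0, 0, 0], [0, 0, 0], [0, 0, 0], [0, 0, 0], [0, 0, 0], [0, 0, 0]]'

```text
time: 12.7
eef_pos: [0.5889, 0.1983, 0.2648]
tcp_rot: [-0.697, 0.717, -0.001, 0.001]
contact_force: [-0.3, 0.3, 0.4]
opening: 0.498
```

Run:
```python
from h import *
c=ctrl.read_camera("wrist");cv2.imwrite("pics/w5.png",c["frame"][:,:,::-1]); s=ctrl.get_state()
np.savez("w5.npz",**c)
print(s["time"],s["eef_pos"],s["tcp_rot"],s["contact_force"])
for p in[(.5865,.1965,.21),(.5105,.1985,.152)]:print(proj(c,p))
```

```text
12.75 [0.58845083 0.19824664 0.26344416] [-6.97146529e-01  7.16928662e-01 -6.08699122e-05  7.95721113e-05] [ 0.76269721  0.47240622 -0.30938746]
[318.19661996 219.28836256]
[317.97341441 282.52503231]
```

View pics/w5.png

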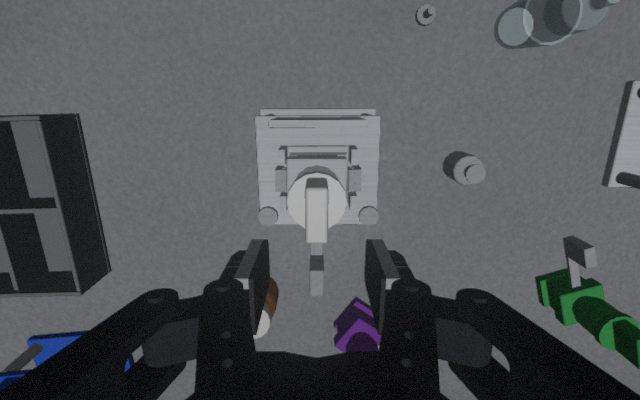

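The gripper has released and the cartridge stays seated. Tab top is at (317,281) against a predicted (318,282.5), so the gate is still shut. Next I'll go over the tab, descend and pinch it.

Emit:
step_arm --gripper '[0, 0, 0, 0, 0, 0, 0, 0, 0, 1, 1, 1, 1, 1]' --linear '[[0.001, 0.03, 0], [0.0015, 0.065, 0], [0.0015, 0.079, 0], [0.0015, 0.079, 0.03], [0.0015, 0.079, 0.07], [0.0015, 0.079, 0.11], [0.0015, 0.079, 0.13], [0.0015, 0.079, 0.1365], [0.0015, 0.079, 0.1365], [0.0015, 0.079, 0.1365], [0.0015, 0.079, 0.1365], [0.0015, 0.079, 0.1365], [0.0015, 0.079, 0.1365], [0.0015, 0.079, 0.1365]]' --delta_rot '[[0, 0, 0], [0, 0, 0], [0, 0, 0], [0, 0, 0], [0, 0, 0], [0, 0, 0], [0, 0, 0], [0, 0, 0], [0, 0, 0], [0, 0, 0], [0, 0, 0], [0, 0, 0], [0, 0, 0], [0, 0, 0]]' --grip_force 30

```text
time: 14.5
eef_pos: [0.5102, 0.1992, 0.1279]
tcp_rot: [-0.697, 0.717, -0.001, 0.001]
contact_force: [-0.8, 1.1, 4.7]
opening: 0.133
```

Emit:
step_arm --gripper '[1, 1, 1, 1, 1, 1, 1]' --linear '[[0, 0.004, 0], [0, 0.01, 0], [0, 0.016, 0], [0, 0.022, 0], [0, 0.027, 0], [0, 0.03, 0], [0, 0.03, 0]]' --delta_rot '[[0, 0, 0], [0, 0, 0], [0, 0, 0], [0, 0, 0], [0, 0, 0], [0, 0, 0], [0, 0, 0]]'

```text
time: 15.38
eef_pos: [0.4788, 0.1999, 0.1268]
tcp_rot: [-0.697, 0.717, 0.001, -0.0]
contact_force: [-0.4, 1.8, 4.1]
opening: 0.139
```

Emit:
step_arm --gripper '[1, 1, 1]' --linear '[[0, 0.002, 0], [0, 0.004, 0], [0, 0.004, 0]]' --delta_rot '[[0, 0, 0], [0, 0, 0], [0, 0, 0]]'

```text
time: 15.75
eef_pos: [0.4753, 0.1999, 0.1267]
tcp_rot: [-0.697, 0.717, 0.0, -0.0]
contact_force: [1.0, 1.2, 3.1]
opening: 0.13
```

Emit:
step_arm --gripper '[1, 1, 1, 1]' --linear '[[0, 0.001, 0], [0, 0.002, 0], [0, 0.003, 0], [0, 0.003, 0]]' --delta_rot '[[0, 0, 0], [0, 0, 0], [0, 0, 0], [0, 0, 0]]'

```text
time: 16.25
eef_pos: [0.4735, 0.1997, 0.1267]
tcp_rot: [-0.697, 0.717, -0.001, 0.001]
contact_force: [7.5, -0.6, -1.5]
opening: 0.133
```

A reaction of 7.5 N after about 36 mm of travel means the end stop is reached. I'll release, rise and check.

Emit:
step_arm --gripper '[0.4, 0.2, 0, 0, 0, 0, 0, 0, 0, 0]' --linear '[[0, 0, 0], [0, 0, 0], [0, 0, 0], [0, 0, 0], [0, 0, -0.02], [0, 0, -0.05], [0, 0, -0.09], [0, 0, -0.13], [0, 0, -0.15], [0, 0, -0.15]]' --delta_rot '[[0, 0, 0], [0, 0, 0], [0, 0, 0], [0, 0, 0], [0, 0, 0], [0, 0, 0], [0, 0, 0], [0, 0, 0], [0, 0, 0], [0, 0, 0]]'

```text
time: 17.5
eef_pos: [0.4733, 0.2002, 0.279]
tcp_rot: [-0.697, 0.717, -0.001, 0.002]
contact_force: [-0.2, -0.2, -0.1]
opening: 0.5
```

Run:
```python
from h import *
c=ctrl.read_camera("wrist");t=ctrl.read_camera("side"); s=ctrl.get_state()
o=np.vstack([c["frame"][:,:,::-1][:,60:600],cv2.resize(t["frame"][150:290,150:440,::-1],(540,260),interpolation=cv2.INTER_CUBIC)])
cv2.imwrite("pics/w6.png",cv2.resize(o,None,fx=.9,fy=.9,interpolation=cv2.INTER_AREA))
np.savez("w6.npz",**c)
print(s["time"],s["eef_pos"],s["contact_force"])
for d in(.076,.111):
  for e in(-.012,.012):print(d,e,proj(c,(.5865-d+e,.1985,.152)))
print(proj(c,(.5865,.1965,.21)))
```

```text
17.6 [0.47197154 0.19989795 0.27577898] [ 0.01010612  0.07907367 -1.33831964]
0.076 -0.012 [316.78952345 155.57151045]
0.076 0.012 [315.90644607 124.50131923]
0.111 -0.012 [318.00490529 198.33350017]
0.111 0.012 [317.18044535 169.32570498]
[315.90448677  14.59378357]
```

View pics/w6.png

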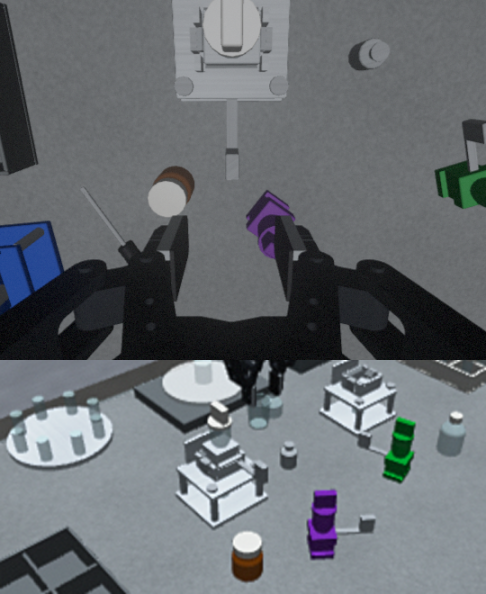

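The drawn tab's top spans rows 169–199, which matches the 35 mm end stop prediction of 169–198. The cartridge stands upright in the dock, and everything nearby is still upright. Handing in.

```bash
python3 -c "
from plant import ctrl
print(ctrl.sign_off())"
```

```text
the job is handed in; nothing more can be done
None
```

The cartridge is seated in the left dock (at about x 0.586, y 0.196) with its gate towards the robot. The catches held, and the gate is drawn out to its end stop. I handed the job in at about 17.6 s; no verdict is reported.

- **Seating:** I pushed the cartridge until it sat on the cradle floor, with about 13 N of final push. I did not catch the snap-in force, because readings come only at the end of each move.
- **Tug:** The catches held about 9 N beyond the cartridge's weight, steady while I raised it a further 4 mm. In the wrist picture the cradle walls grew more than the deck did, so the cradle rose with it (about 7 to 8 mm, worked out from the tool's height). I did not need the other dock. I then lowered the cartridge until only its own weight was on the gripper and let go.
- **Gate:** I drew it about 36 mm, until the stop pushed back with 7.5 N. After I let go, the tab's position in the wrist picture matched the 35 mm end stop to about a pixel.
- **Surroundings:** In the last wrist and side pictures nothing near the dock was knocked over, and the gripper was clear of everything.

The only disagreement was a 2 mm sideways offset between the wrist camera and the gripper. I avoided it by measuring cartridge and dock with the same camera.

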